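Pack the combs away in the locked stock drawer

TASK

Closing up the craft stall: turn the knob on the cabinet to free the drawer, pull the drawer all the way out to its stop, and put every comb hanging on the rack (lift it up and off its peg) and the wooden bangle from the counter into it, all lying below the drawer's rim. Then push the drawer fully shut and turn the knob back to its locked stop. Do not disturb the chess king or the carved fish.

Things in the scene. Friction and masses are not known exactly. Their poses are not given: they have to be found in the camera images.
- cabinet: low dark wooden cabinet, 220 mm deep (x) by 300 wide (y) by 100 high, fixed to the counter. Origin at the centre of its underside; its own -x is the front, the side of the drawer. One drawer; knob on its top near the front and its left (+y) end.
- cabinet_drawer0 (a joint): how far the drawer is out, m: 0 fully shut, 0.150 at its stop. It slides along the cabinet's own -x, with about 1 N friction plus 4 N per m/s, and stays where it is left. While the knob is locked it yields only some 4 mm; do not force it.
- cabinet_drawer0_handle (a point): middle of the drawer's steel bar handle: a level bar 11 mm thick, 120 mm long along the cabinet's y, its axis 35 mm in front of the drawer front, about 38 mm below the cabinet's top. Moves with the drawer; axes as the cabinet's.
- drawer_floor (a point): centre of the drawer's inner floor; moves with it, axes as the cabinet's. Inside: x -87 to +87 mm, y -129 to +129; side walls 56 mm above the floor, front panel 66. At the stop x -87 to +56 is open to above, the rest is under the cabinet's top. A small steel catch sits on the +y wall: y 113 to 128, x -20 to -9, up to 8 mm above the rim. The floor is 22 mm above the counter.
- knob (a joint): angle of the cabinet knob, rad: 0 locked (stop), 1.40 free (stop); grows clockwise seen from above. The drawer is free once it is past 0.5; turn it right round to the stop. Needs about 0.04 N m, stays where it is left. With the drawer out do not turn it back: its tongue would block the drawer.
- knob_grip (a point): centre of the knob's black bar grip, on its vertical axis; bar 53 mm long, 14 thick, its top 7 mm above this point, the disc under it 23 mm below. The point turns with the knob: its x lies along the bar, which at 0 lies along the cabinet's x and when free across it.
- rack: fixed white peg rack: foot x -75 to +35, 270 wide, 16 mm high; board x 0 to 16, top at z 134. Origin on the counter. Four 8 mm steel pegs stick out 58 mm to its own -x at y -105, -35, +35, +105, axis at z 130; their ends are bent up, top at z 142. Raise a comb 9 to 25 mm (16 is best), draw it 45 mm or more along the rack's -x, and it is free.
- bangle: dark wooden bangle lying flat on the counter: ring, 76 mm outside, 58 mm inside (wall 9 mm), 22 mm high, 60 g. Origin at the centre of its underside, z up its axis.
- chess_king: wooden chess king, 95 mm high, foot 42 mm, standing on the counter. Leave alone. Origin under its foot.
- carved_fish: carved wooden fish on a small plinth, about 200 mm long, 70 mm high. Leave alone. Origin under its middle.
- comb0: flat wooden hair comb (all are alike), 122 mm long, 50 wide, 14 thick, 70 g. Origin 45 mm from the teeth end, mid width and thickness; own z along its length: teeth end -45, solid crest +35 to +73 (round bump to +77); y across the width, x through the thickness. Slot 24 mm wide, z +1 to +35, takes the peg. Hangs upright, teeth down, slot's top edge on the peg, x along the peg. None: absent.
- comb1: flat wooden hair comb (all are alike), 122 mm long, 50 wide, 14 thick, 70 g. Origin 45 mm from the teeth end, mid width and thickness; own z along its length: teeth end -45, solid crest +35 to +73 (round bump to +77); y across the width, x through the thickness. Slot 24 mm wide, z +1 to +35, takes the peg. Hangs upright, teeth down, slot's top edge on the peg, x along the peg. None: absent.
- comb2: flat wooden hair comb (all are alike), 122 mm long, 50 wide, 14 thick, 70 g. Origin 45 mm from the teeth end, mid width and thickness; own z along its length: teeth end -45, solid crest +35 to +73 (round bump to +77); y across the width, x through the thickness. Slot 24 mm wide, z +1 to +35, takes the peg. Hangs upright, teeth down, slot's top edge on the peg, x along the peg. None: absent.
- comb3: flat wooden hair comb (all are alike), 122 mm long, 50 wide, 14 thick, 70 g. Origin 45 mm from the teeth end, mid width and thickness; own z along its length: teeth end -45, solid crest +35 to +73 (round bump to +77); y across the width, x through the thickness. Slot 24 mm wide, z +1 to +35, takes the peg. Hangs upright, teeth down, slot's top edge on the peg, x along the peg. None: absent.

How it is judged (in metres and radians):
On the way, in this order (a step that is already met when the one before it is completed fails the run):
1. the knob is turned free, the drawer still shut (value of joint knob above 1.15 rad and value of joint cabinet_drawer0 below 0.01 m), for 0.1 s.
2. the drawer is pulled out to its stop (last 8 mm) (value of joint cabinet_drawer0 above 0.142 m), for 0.1 s.
3. every comb present and the bangle lie in the drawer, the drawer still out (x of comb0 in the frame of drawer_floor between -0.1 and 0.1 m and y of comb0 in the frame of drawer_floor between -0.135 and 0.135 m and z of comb0 in the frame of drawer_floor between -0.006 and 0.05 m and linear speed of each of comb0, comb1, comb2, comb3, bangle below 0.05 m/s and x of comb1 in the frame of drawer_floor between -0.1 and 0.1 m and y of comb1 in the frame of drawer_floor between -0.135 and 0.135 m and z of comb1 in the frame of drawer_floor between -0.006 and 0.05 m and x of comb2 in the frame of drawer_floor between -0.1 and 0.1 m and y of comb2 in the frame of drawer_floor between -0.135 and 0.135 m and z of comb2 in the frame of drawer_floor between -0.006 and 0.05 m and x of comb3 in the frame of drawer_floor between -0.1 and 0.1 m and y of comb3 in the frame of drawer_floor between -0.135 and 0.135 m and z of comb3 in the frame of drawer_floor between -0.006 and 0.05 m and x of bangle in the frame of drawer_floor between -0.1 and 0.1 m and y of bangle in the frame of drawer_floor between -0.135 and 0.135 m and z of bangle in the frame of drawer_floor between -0.006 and 0.05 m and value of joint cabinet_drawer0 above 0.1 m), for 0.2 s.
4. the drawer is pushed shut, the knob still free (value of joint cabinet_drawer0 below 0.008 m and value of joint knob above 0.6 rad), for 0.1 s.
5. the knob is turned back to locked (value of joint knob below 0.25 rad), for 0.1 s.
At the end, for the whole second after the job is handed in: Every comb present and the bangle lie at rest inside the drawer (origin within its walls and less than 50 mm above its floor), the drawer is shut to within 8 mm, the knob is within 0.25 rad of its locked stop (x of comb0 in the frame of drawer_floor between -0.1 and 0.1 m and y of comb0 in the frame of drawer_floor between -0.135 and 0.135 m and z of comb0 in the frame of drawer_floor between -0.006 and 0.05 m and linear speed of each of comb0, comb1, comb2, comb3, bangle below 0.05 m/s and x of comb1 in the frame of drawer_floor between -0.1 and 0.1 m and y of comb1 in the frame of drawer_floor between -0.135 and 0.135 m and z of comb1 in the frame of drawer_floor between -0.006 and 0.05 m and x of comb2 in the frame of drawer_floor between -0.1 and 0.1 m and y of comb2 in the frame of drawer_floor between -0.135 and 0.135 m and z of comb2 in the frame of drawer_floor between -0.006 and 0.05 m and x of comb3 in the frame of drawer_floor between -0.1 and 0.1 m and y of comb3 in the frame of drawer_floor between -0.135 and 0.135 m and z of comb3 in the frame of drawer_floor between -0.006 and 0.05 m and x of bangle in the frame of drawer_floor between -0.1 and 0.1 m and y of bangle in the frame of drawer_floor between -0.135 and 0.135 m and z of bangle in the frame of drawer_floor between -0.006 and 0.05 m and value of joint cabinet_drawer0 below 0.008 m and value of joint knob below 0.25 rad); the robot touches nothing.
It fails at once if the chess king is moved more than 3 cm or knocked over (distance of chess_king from where it was at the start of the episode above 0.03 m or angle between chess_king's own z axis and vertical above 0.5 rad).
It fails at once if the carved fish is moved more than 3 cm or knocked over (distance of carved_fish from where it was at the start of the episode above 0.03 m or angle between carved_fish's own z axis and vertical above 0.5 rad).
Of comb0, comb1, comb2, comb3 only 2 to 3 are there at a start; the rules pass over those that are not, and their reading is None.
At some moment in a run one of bangle may be knocked a few centimetres aside while the robot is not near it.
Once in a run the grip may slacken for a moment while it holds something.
It also fails if it takes over 210 s, if anything falls off the work surface, if the arm or the gripper's body presses on something with over 40 N, if the wrist force passes 120 N, or if a joint passes its speed limit or range.

ROBOT

A 6-joint arm with a two-finger parallel gripper is mounted at the origin on the work surface. World frame = base frame: x ahead of the robot, y to its left, z up, the work surface at z = 0. Lengths are in m, angles in degrees, forces in N, time in s.
With the tool pointing down it reaches from about 0.3 to 0.75 m from the base axis. Payload 8.5 kg.
Tool frame: the origin (TCP) lies midway between the tips of the shut fingers; the grasp point (between the pads) lies 19 mm behind it; z points along the fingers, y is the line along which they close (so a half turn about z gives the same grasp; the last joint's range is limited). The gripper opens to 85 mm and grips with 20 to 120 N. Pads are 22 mm wide; open, the fingers measure 114 mm over their backs; the gripper's body (76 mm by 85 mm) begins 54 mm behind the grasp point. The pads swing forward as they close: fully open they stand 13 mm farther back than shut.
Start: joints at [53.44, 21.807, 74.336, -0, 83.858, -12.336], TCP at [0.226, 0.502, 0.231] pointing down, gripper open.
Joint ranges: [-178.18, 178.18], [-50.72, 133.34], [12.68, 142.11], [-81.47, 261.47], [9.98, 163.14], [-165.26, 165.26]. Speed limits (degrees/s): [136.94, 136.94, 180, 180, 180, 180].

INTERFACE

Orientations are given as a 3x3 rotation matrix whose columns are the frame's x, y, z axes.
In Python, from rig import observe, optics, order, spotter gives the robot as it stands.
- The arm moves only by the tool move_arm, never from a script. Its argument "series" is text: rows parted by semicolons, each of 5 numbers parted by spaces: the shift along the tool's x, y, z in cm, then the turn about the tool's z in degrees, then the opening, from -1 (shut) to 1 (fully open). A call has 1 to 8 rows; each row is the pose to reach, as a shift and turn from the pose commanded when the call began, along the tool's axes at that moment; what a row does not reach only later rows make up. A row lasts 1/8 s, in which the tool goes at most 62.5 mm and 10.7 degrees, less where a joint would pass 70% of its speed; a pose out of reach is approached as far as the arm can. A call with a gripper value outside its range is refused whole. The fingers move at their own pace and stop on an object; "force" is the grip in N (left out, the last holds). Time passes only in rows, so rows that repeat a pose let the fingers close. It gives the time, the measured TCP pose, the force, the opening and the grip force at its end, in the units of the state.
- observe(): the state, without advancing time (a new reading comes with each control period).
- optics.get_image(name): name is "side" or "top" or "wrist"; returns a dict with "pixels" (400x640x3 uint8, blue, green, red), "camera_matrix" (3x3 intrinsics, pixels), "dist" ([k1, k2, p1, p2, k3] as OpenCV has them; the pictures are not rectified), "rvec" (rotation vector, rad) and "tvec" (3), from world to camera coordinates, as OpenCV has them. Camera axes: x right, y down, z forward; pixel columns grow to the right and rows downward; lengths in m; the calibration is good to about 2 mm. A picture is of the moment at which its call begins. There is no depth.
- order.close_job(): hands the job in; it is judged then, once.
Trained networks look in the newest picture that a camera, given by its name, has taken for a name from the list of things; names that differ only in an ending like _2 or _b are one class to them, and where a whole thing is asked for, a point or a joint stands for the part that bears it (a point fixed in the world has none). Each returns a list of dicts, best first, with "score" (0 to 1); they miss things now and then, are a little off and sometimes report something else, mostly with a low value. They report only what shows in the picture. A call takes as long as a camera call.
- spotter.find_in(thing, camera): "point" ([x, y, z] in m, in world coordinates, good to about 4 mm: the middle of the surface that is visible of it).
- spotter.cut_out(thing, camera): "pixels" (400x640 bool, what is visible of it).
- spotter.mark_of(thing, camera): "point" ([x, y, z] in m, in world coordinates, good to about 4 mm: a listed point, or the origin of a listed thing).
The state is a dict: "time_s": time; "q": joint angles; "qvel": joint speeds; "joint_efforts": joint torques, N m; "position": TCP position; "tool_rot": TCP orientation; "ft_force": force on the tool from outside, world axes, zero at the start; "wrist_torque": the same for the moment, N m; "grip_width": finger opening in m; "gripper_force": force on a finger pad.
Only numpy, scipy, OpenCV 4.12 (cv2) and the standard library are available. Lean on these libraries where they do the work, as an engineer would, in place of code of your own. Each camera call takes 0.05 s, during which the arm holds its last target. There are 200 camera calls.

## Working session

There is one attempt and no reset: what is moved stays moved. The work goes in short steps, Python scripts to look and compute and a tool call to move; the robot and the scene stay as the last step left them, time stands still between calls to the robot, and variables do not carry over. Pictures are saved under pics/ and viewed, at most 18 in all, crops included, and the job is handed in when it is done.

Besides the shell and the picture viewer there is one more tool, called after "Call:" as name(argument=value, ...), one argument or row to a line, values as JSON. move_arm: Moves the arm, as the interface text tells. Its arguments: {"type":"object","properties":{"series":{"type":"string"},"force":{"type":"number"}},"required":["series"]}

```bash
mkdir -p pics; ls; cat > h.py <<'E'
import numpy as np, cv2
from rig import observe, optics, order, spotter
def ray(im,uv):
    K=im["camera_matrix"];R=cv2.Rodrigues(np.array(im["rvec"],float))[0];t=np.array(im["tvec"],float).ravel()
    p=cv2.undistortPoints(np.array([[uv]],float),np.array(K),np.array(im["dist"]))[0,0]
    return -R.T@t, R.T@np.array([p[0],p[1],1])
def atz(im,uv,z):
    c,d=ray(im,uv); return c+d*(z-c[2])/d[2]
def st():
    o=observe(); print(round(o["time_s"],2),np.round(o["position"],4),np.round(o["tool_rot"],3).tolist(),round(o["grip_width"],4)); return o
E
python3 - <<'E'
from h import *
o=st()
for c in ["top","side"]:
    im=optics.get_image(c); cv2.imwrite(f"pics/{c}0.png",im["pixels"])
    print(c,"cam",np.round(ray(im,(320,200))[0],3))
    for n in ["cabinet","cabinet_drawer0_handle","knob_grip","rack","bangle","chess_king","carved_fish","comb0"]:
        print(n,[(np.round(r["point"],3).tolist(),round(r["score"],2)) for r in spotter.mark_of(n,c)][:5])
E
```

```text
pics
0.0 [0.2255 0.5013 0.2307] [[-0.912, 0.41, -0.001], [0.41, 0.912, -0.001], [0.0, -0.001, -1.0]] 0.0853
top cam [ 0.218 -0.004  1.62 ]
cabinet [([0.751, -0.183, 0.001], 0.97)]
cabinet_drawer0_handle [([0.603, -0.174, 0.062], 0.88)]
knob_grip [([0.696, -0.072, 0.134], 0.69)]
rack [([0.585, 0.251, 0.0], 0.7)]
bangle [([0.419, 0.132, 0.003], 0.51)]
chess_king [([0.706, 0.108, -0.004], 0.66)]
carved_fish [([0.299, -0.4, -0.003], 0.98)]
comb0 [([0.534, 0.346, 0.101], 0.68), ([0.554, 0.279, 0.098], 0.52), ([0.575, 0.138, 0.1], 0.47)]
side cam [0.376 0.565 0.883]
cabinet [([0.751, -0.186, 0.0], 0.82)]
cabinet_drawer0_handle [([0.605, -0.174, 0.065], 0.57)]
knob_grip [([0.699, -0.069, 0.139], 0.73), ([0.416, 0.133, -0.002], 0.68)]
rack [([0.585, 0.246, 0.009], 0.69)]
bangle [([0.414, 0.133, -0.002], 0.74)]
chess_king [([0.706, 0.11, 0.001], 0.79)]
carved_fish [([0.3, -0.4, 0.004], 0.93)]
comb0 [([0.577, 0.138, 0.099], 0.77), ([0.55, 0.277, 0.1], 0.77), ([0.538, 0.348, 0.103], 0.71)]
```

View pics/top0.png

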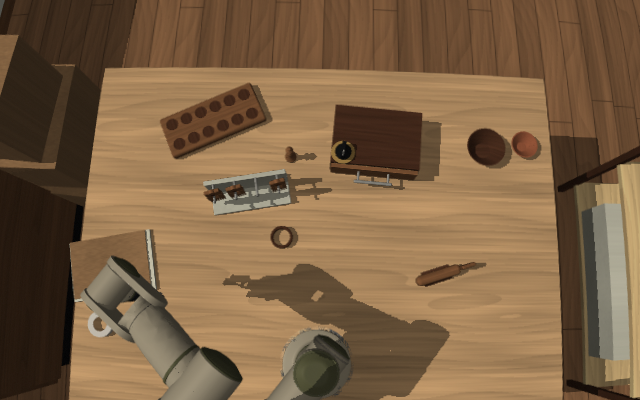

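View pics/side0.png

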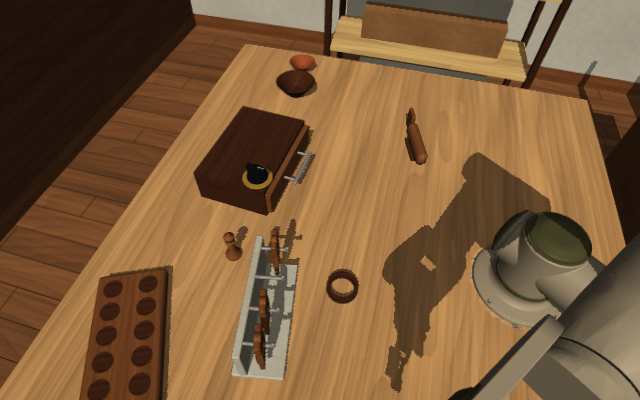

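The pictures show the cabinet top at about (331..422,105..172), the knob at (343,152), and the rack with 3 combs at about (215,195), (235,190) and (278,185). The bangle is at (283,237). I'll zoom in to get the yaws.

```bash
python3 - <<'E'
from h import *
im=optics.get_image("top"); p=im["pixels"]
a=cv2.resize(p[90:220,195:435],None,fx=3.3,fy=3.3,interpolation=cv2.INTER_CUBIC); cv2.imwrite("pics/crop1.png",a)
m=spotter.cut_out("cabinet","top")[0]["pixels"].astype(np.uint8)
c=max(cv2.findContours(m,0,1)[0],key=cv2.contourArea)
print(cv2.approxPolyDP(c,4,True)[:,0].tolist())
E
```

```text
[[335, 106], [331, 172], [352, 173], [355, 182], [390, 185], [390, 177], [416, 175], [419, 113]]
```

View pics/crop1.png

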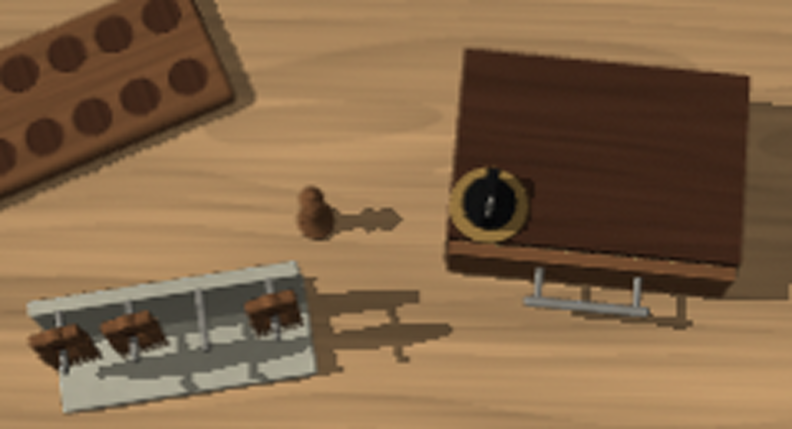

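The crop shows the cabinet top's back edge from (463,48) to (749,76) and the handle bar from (524,302) to (648,313). The rack foot's front edge runs from (65,412) to (315,373), and the knob is at (490,203).

```bash
python3 - <<'E'
from h import *
im=optics.get_image("top")
def P(u,v,z): return atz(im,(195+u/3.3-.35,90+v/3.3-.35),z)
def seg(n,a,b,z):
    A=P(*a,z);B=P(*b,z);d=A-B;print(n,A.round(4),B.round(4),"len",np.linalg.norm(d).round(4),"yaw",np.degrees(np.arctan2(-d[0],d[1])).round(2))
seg("cabback",(463,48),(749,76),.1); seg("cabfront",(448,240),(740,265),.1)
seg("handle",(524,302),(648,313),.068); seg("rackfoot",(65,412),(315,373),.016); seg("rackback",(28,302),(297,262),.134)
print("knob",P(490,203,.141))
for n in ["knob_grip","cabinet_drawer0_handle","bangle"]:
  for c in ["top","side"]:
    for k in range(2):
        optics.get_image(c); print(n,c,[np.round(r["point"],4).tolist() for r in spotter.mark_of(n,c)][:1])
st()
E
```

```text
cabback [ 0.8683 -0.0409  0.1   ] [ 0.8469 -0.3397  0.1   ] len 0.2996 yaw -4.09
cabfront [ 0.66   -0.0294  0.1   ] [ 0.6421 -0.3253  0.1   ] len 0.2964 yaw -3.45
handle [ 0.6056 -0.1089  0.068 ] [ 0.5975 -0.236   0.068 ] len 0.1273 yaw -3.67
rackfoot [0.4884 0.3654 0.016 ] [0.5367 0.105  0.016 ] len 0.2648 yaw 10.51
rackback [0.5771 0.3829 0.134 ] [0.6239 0.119  0.134 ] len 0.268 yaw 10.05
knob [ 0.68712297 -0.06941221  0.141     ]
knob_grip top [[0.6962, -0.0696, 0.1358]]
knob_grip top [[0.697, -0.0729, 0.1381]]
knob_grip side [[0.6989, -0.0705, 0.1352]]
knob_grip side [[0.6971, -0.0714, 0.1372]]
cabinet_drawer0_handle top [[0.6, -0.1749, 0.0627]]
cabinet_drawer0_handle top [[0.5991, -0.1772, 0.0628]]
cabinet_drawer0_handle side [[0.6041, -0.1728, 0.0596]]
cabinet_drawer0_handle side [[0.5483, 0.2779, 0.0983]]
bangle top [[0.4183, 0.1288, 0.0016]]
bangle top [[0.4208, 0.1319, 0.0036]]
bangle side []
bangle side [[0.4126, 0.1306, -0.0007]]
2.25 [0.2257 0.5016 0.2313] [[-0.912, 0.41, -0.0], [0.41, 0.912, -0.0], [-0.0, -0.0, -1.0]] 0.0855
```

```bash
cat >> h.py <<'E'
def go(x,y,z,th=None):
    """shift in tool axes (cm) and turn for TCP target; th = heading (deg) of tool y, mod 180"""
    o=observe();R=np.array(o["tool_rot"]);d=R.T@(np.array([x,y,z])-o["position"])*100
    cur=np.degrees(np.arctan2(R[1,1],R[0,1]));t=0 if th is None else (cur-th+90)%180-90
    print("go",np.round(d,2),"turn",round(t,2),"rows>=",np.ceil(max(np.linalg.norm(d)/6.25,abs(t)/10.7)))
E
python3 -c "
from h import *
go(.697,-.071,.22,86.1)"
```

```text
go [-66.48 -32.88   1.13] turn -20.32 rows>= 12.0
```

Call:
move_arm(
  series="-66.5 -32.9 0 -20.3 0;-66.5 -32.9 0 -20.3 0;-66.5 -32.9 0 -20.3 0;-66.5 -32.9 0 -20.3 0;-66.5 -32.9 0 -20.3 0;-66.5 -32.9 0 -20.3 0;-66.5 -32.9 0 -20.3 0;-66.5 -32.9 0 -20.3 0",
)

```text
time_s: 3.25
position: [0.5367, 0.1236, 0.2315]
tool_rot: [[-0.998, 0.069, 0.0], [0.069, 0.998, 0.0], [-0.0, 0.0, -1.0]]
ft_force: [0.5, -0.5, -0.9]
grip_width: 0.0426
gripper_force: 0.0
```

```bash
python3 -c "
from h import *
st();go(.697,-.071,.22,86.1)"
```

```text
3.25 [0.5367 0.1236 0.2315] [[-0.998, 0.069, 0.0], [0.069, 0.998, 0.0], [-0.0, 0.0, -1.0]] 0.0426
go [-17.33 -18.32   1.16] turn -0.04 rows>= 5.0
```

Call:
move_arm(
  series="-17.3 -18.3 1.1 0 0;-17.3 -18.3 1.1 0 0;-17.3 -18.3 1.1 0 0;-17.3 -18.3 1.1 0 0;-17.3 -18.3 1.1 0 0;-17.3 -18.3 1.1 0 0",
)

```text
time_s: 4.0
position: [0.6955, -0.0688, 0.22]
tool_rot: [[-0.998, 0.069, -0.001], [0.069, 0.998, 0.0], [0.001, 0.0, -1.0]]
ft_force: [-0.2, 0.1, 0.9]
grip_width: 0.0426
gripper_force: 0.0
```

```bash
python3 - <<'E'
from h import *
st()
im=optics.get_image("wrist"); cv2.imwrite("pics/w1.png",im["pixels"])
for k in range(2): print([np.round(r["point"],4).tolist() for r in spotter.mark_of("knob_grip","wrist")][:2]); optics.get_image("wrist")
m=spotter.cut_out("knob_grip","wrist")
print(len(m))
go(.697,-.071,.118,86.1)
E
```

```text
4.0 [ 0.6955 -0.0688  0.22  ] [[-0.998, 0.069, -0.001], [0.069, 0.998, 0.0], [0.001, 0.0, -1.0]] 0.0426
[[0.6947, -0.0647, 0.1342]]
[[0.6919, -0.067, 0.1356]]
1
go [-0.18 -0.28 10.3 ] turn 0.04 rows>= 2.0
```

View pics/w1.png

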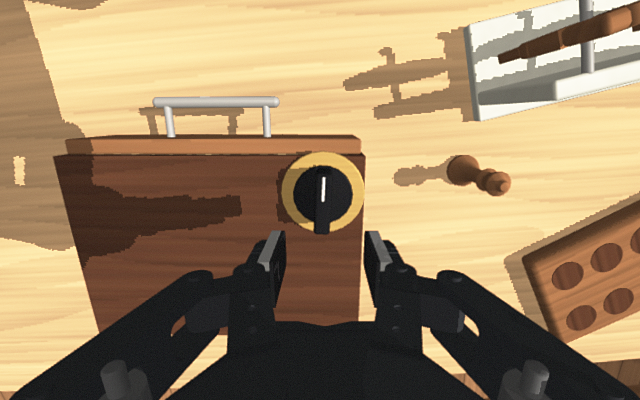

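The wrist view shows the knob bar from (323,167) to (322,233), centred at about (322,200), and the handle at (155..278,102).

```bash
python3 - <<'E'
from h import *
im=optics.get_image("wrist")
print(atz(im,(323,167),.143),atz(im,(322,233),.143),atz(im,(322.5,200),.143))
print(atz(im,(156,102),.068),atz(im,(277,102),.068))
go(.694,-.069,.119,86.1)
E
```

```text
[ 0.66481965 -0.06802325  0.143     ] [ 0.7211521  -0.07261638  0.143     ] [ 0.69204297 -0.07024238  0.143     ]
[ 0.60041611 -0.23319531  0.068     ] [ 0.60921563 -0.11082509  0.068     ]
go [ 0.14 -0.09 10.19] turn 0.03 rows>= 2.0
```

Call:
move_arm(
  series="0.2 -0.1 5 0 0;0.2 -0.1 10.1 0 0;0.2 -0.1 10.1 0 0;0.2 -0.1 10.1 0 -1;0.2 -0.1 10.1 0 -1;0.2 -0.1 10.1 0 -1;0.2 -0.1 10.1 0 -1",
  force=40,
)

```text
time_s: 5.22
position: [0.6941, -0.0703, 0.121]
tool_rot: [[-0.998, 0.069, 0.003], [0.069, 0.998, -0.001], [-0.003, -0.001, -1.0]]
ft_force: [-0.5, -2.1, 5.9]
grip_width: 0.0128
gripper_force: 43.9
```

Call:
move_arm(
  series="0 0 -0.2 10 -1;0 0 -0.2 20 -1;0 0 -0.2 30 -1;0 0 -0.2 40 -1;0 0 -0.2 50 -1;0 0 -0.2 60 -1;0 0 -0.2 70 -1;0 0 -0.2 79 -1",
)

```text
time_s: 6.22
position: [0.6965, -0.0678, 0.1212]
tool_rot: [[-0.119, 0.993, 0.008], [0.993, 0.119, 0.003], [0.002, 0.008, -1.0]]
ft_force: [18.7, 6.6, -8.9]
grip_width: 0.0131
gripper_force: 42.0
```

Call:
move_arm(
  series="0 0 0 0 0;0 0 0 0 0;0 0 -3 0 0;0 0 -6 0 0;0 0 -6 0 0",
)

```text
time_s: 6.85
position: [0.6942, -0.0701, 0.1842]
tool_rot: [[-0.124, 0.992, 0.005], [0.992, 0.124, -0.001], [-0.002, 0.004, -1.0]]
ft_force: [-0.0, 0.7, -0.2]
grip_width: 0.043
gripper_force: 0.0
```

```bash
python3 - <<'E'
from h import *
go(.605,-.172,.15,-4); 
im=optics.get_image("wrist"); m=spotter.cut_out("knob_grip","wrist"); print(len(m))
cv2.imwrite("pics/w2.png",im["pixels"])
E
```

```text
go [ -9.   -10.13   3.39] turn 11.1 rows>= 3.0
1
```

View pics/w2.png

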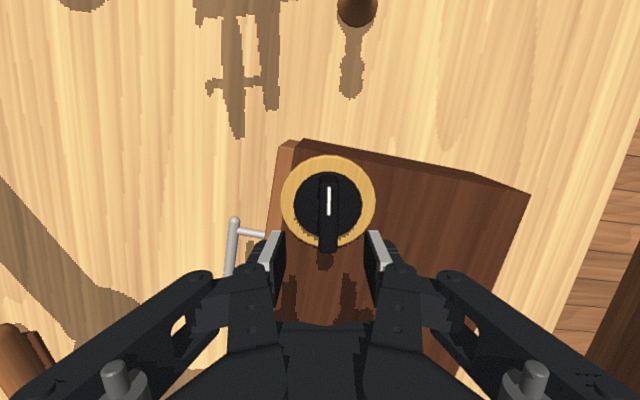

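The knob bar lies across the cabinet and stays aligned with the tool at (328,210), so it turned fully. Next is the handle.

Call:
move_arm(
  series="-9 -10.1 0 10 -0.35;-9 -10.1 0 11.1 -0.35;-9 -10.1 1 11.1 -0.35;-9 -10.1 3.4 11.1 -0.35;-9 -10.1 3.4 11.1 -0.35",
)

```text
time_s: 7.58
position: [0.6035, -0.1707, 0.1447]
tool_rot: [[0.07, 0.998, -0.005], [0.998, -0.07, 0.003], [0.002, -0.005, -1.0]]
ft_force: [0.0, -0.5, -0.0]
grip_width: 0.0277
gripper_force: 0.0
```

```bash
python3 - <<'E'
from h import *
st()
for k in range(2):
  im=optics.get_image("wrist"); print([np.round(r["point"],4).tolist() for r in spotter.mark_of("cabinet_drawer0_handle","wrist")][:2])
go(.605,-.172,.046,-4)
E
```

```text
7.58 [ 0.6035 -0.1707  0.1447] [[0.07, 0.998, -0.005], [0.998, -0.07, 0.003], [0.002, -0.005, -1.0]] 0.0277
[[0.6039, -0.1716, 0.0629]]
[[0.6022, -0.1733, 0.0632]]
go [-0.07  0.   10.19] turn 0.02 rows>= 2.0
```

Call:
move_arm(
  series="0 0.1 5 0 -0.35;0 0.1 9.8 0 -0.35;0 0.1 9.8 0 -0.35;0 0.1 9.8 0 -1;0 0.1 9.8 0 -1;0 0.1 9.8 0 -1",
  force=60,
)

```text
time_s: 8.52
position: [0.6046, -0.1715, 0.05]
tool_rot: [[0.07, 0.998, -0.002], [0.998, -0.07, 0.0], [-0.0, -0.002, -1.0]]
ft_force: [-5.2, -0.4, 3.1]
grip_width: 0.0083
gripper_force: 58.7
```

Call:
move_arm(
  series="0 -1.5 0 0 -1;0 -4 0 0 -1;0 -6.5 0 0 -1;0 -9 0 0 -1;0 -11.5 0 0 -1;0 -13.5 0 0 -1;0 -15 0 0 -1;0 -15.2 0 0 -1",
)

```text
time_s: 9.52
position: [0.4553, -0.1608, 0.0501]
tool_rot: [[0.071, 0.997, 0.005], [0.997, -0.071, -0.0], [-0.0, 0.005, -1.0]]
ft_force: [13.0, 5.7, -8.6]
grip_width: 0.0087
gripper_force: 59.5
```

```bash
python3 - <<'E'
from h import *
st()
for c in("top","side"):
  im=optics.get_image(c); print(c,[np.round(r["point"],4).tolist() for r in spotter.mark_of("cabinet_drawer0_handle",c)][:2],[np.round(r["point"],4).tolist() for r in spotter.mark_of("drawer_floor",c)][:2])
  print([np.round(r["point"],4).tolist() for r in spotter.mark_of("comb0",c)][:4],[np.round(r["point"],4).tolist() for r in spotter.mark_of("bangle",c)][:4])
E
```

```text
9.53 [ 0.4553 -0.1608  0.0501] [[0.071, 0.997, 0.005], [0.997, -0.071, -0.0], [-0.0, 0.005, -1.0]] 0.0087
top [] [[0.6012, -0.1724, 0.0197]]
[[0.5773, 0.1414, 0.101], [0.534, 0.3463, 0.1006], [0.5543, 0.2771, 0.0953]] []
side [[0.4567, -0.1617, 0.0614]] [[0.593, -0.1741, 0.0274], [0.54, 0.3494, 0.1013]]
[[0.5754, 0.1377, 0.0975], [0.5482, 0.2775, 0.0968], [0.5393, 0.3474, 0.0969]] [[0.4126, 0.1333, 0.001]]
```

Call:
move_arm(
  series="0 0 0 0 -0.35;0 0 0 0 -0.35;0 0 -5 0 -0.35;0 0 -10 0 -0.35;0 0 -15 0 -0.35;0 0 -16 0 -0.35",
)

```text
time_s: 10.78
position: [0.4545, -0.1615, 0.2126]
tool_rot: [[0.07, 0.998, 0.005], [0.998, -0.07, -0.004], [-0.003, 0.005, -1.0]]
ft_force: [0.5, -0.5, 0.2]
grip_width: 0.0276
gripper_force: 0.0
```

```bash
python3 - <<'E'
from h import *
st()
for c in("top","side"):
  im=optics.get_image(c); print(c,[np.round(r["point"],4).tolist() for r in spotter.mark_of("cabinet_drawer0_handle",c)][:2],[np.round(r["point"],4).tolist() for r in spotter.mark_of("drawer_floor",c)][:2])
go(.576,.139,.215,10.4)
E
```

```text
10.78 [ 0.4545 -0.1615  0.2126] [[0.07, 0.998, 0.005], [0.998, -0.07, -0.004], [-0.003, 0.005, -1.0]] 0.0276
top [[0.4522, -0.1651, 0.0635], [0.6978, -0.0716, 0.1345]] [[0.6022, -0.1696, 0.0195]]
side [[0.4535, -0.1612, 0.0618], [0.5466, 0.2789, 0.0978]] [[0.5944, -0.1772, 0.0261]]
go [30.76 10.13 -0.69] turn -14.43 rows>= 6.0
```

Call:
move_arm(
  series="30.7 10.1 -0.7 -10 -0.2;30.7 10.1 -0.7 -14.4 -0.2;30.7 10.1 -0.7 -14.4 -0.2;30.7 10.1 -0.7 -14.4 -0.2;30.7 10.1 -0.7 -14.4 -0.2;30.7 10.1 -0.7 -14.4 -0.2;30.7 10.1 -0.7 -14.4 -0.2",
)

```text
time_s: 11.95
position: [0.5758, 0.1384, 0.2151]
tool_rot: [[-0.181, 0.983, -0.002], [0.983, 0.181, -0.0], [0.0, -0.002, -1.0]]
ft_force: [-0.6, -0.0, -0.2]
grip_width: 0.0339
gripper_force: 0.0
```

```bash
python3 - <<'E'
from h import *
st()
im=optics.get_image("wrist"); cv2.imwrite("pics/w3.png",im["pixels"])
for r in spotter.mark_of("comb0","wrist")[:3]: print(np.round(r["point"],4))
im2=optics.get_image("top");p=im2["pixels"]; 
cv2.imwrite("pics/t3.png",cv2.resize(p[90:220,270:435],None,fx=4,fy=4,interpolation=cv2.INTER_CUBIC))
E
```

```text
11.95 [0.5758 0.1384 0.2151] [[-0.181, 0.983, -0.002], [0.983, 0.181, -0.0], [0.0, -0.002, -1.0]] 0.0339
[0.5761 0.142  0.0977]
[0.5513 0.2793 0.0957]
[0.5872 0.2517 0.0017]
```

View pics/w3.png

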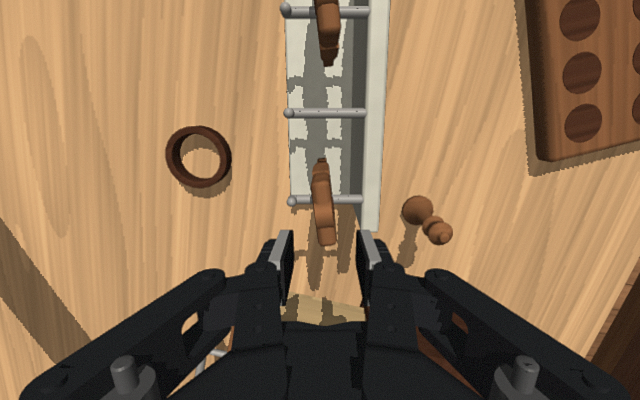

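View pics/t3.png

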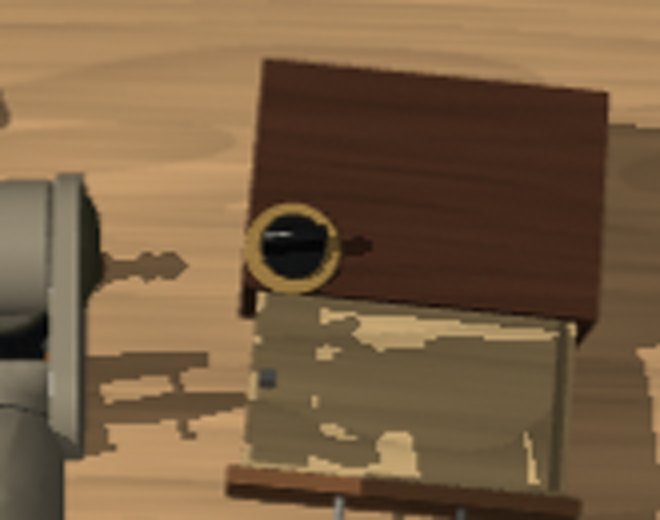

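The wrist view shows comb 0's crest from (322,160) to (327,243), with the bangle at (198,157) and the king at (418,210). The top view shows the drawer open, with its catch at about (267,378) in the crop.

```bash
python3 - <<'E'
from h import *
im=optics.get_image("wrist")
print("crest",atz(im,(324,202),.170), "ends",atz(im,(321,160),.17),atz(im,(327,243),.17))
print("bangle w",atz(im,(199,157),.011))
im=optics.get_image("top")
ex=np.array([.9976,-.0698]);ey=np.array([.0698,.9976]);f=np.array([.5855,-.170])
C=atz(im,(270+267/4-.4,90+378/4-.4),.086)[:2]
print("catch",C,"expected",f-.0145*ex+.1205*ey)
go(.577,.139,.147,10.4)
E
```

```text
crest [0.57299529 0.14622555 0.17      ] ends [0.56567534 0.17493921 0.17      ] [0.58081852 0.11574587 0.17      ]
bangle w [0.41774776 0.1275552  0.011     ]
catch [ 0.58958803 -0.05096473] expected [ 0.5794457 -0.0487771]
go [0.19 0.14 6.94] turn -0.13 rows>= 2.0
```

Call:
move_arm(
  series="0.4 0 4 -2 -0.2;0.4 0 6.9 -2 -0.2;0.4 0 6.9 -2 -0.2;0.4 0 6.9 -2 -1;0.4 0 6.9 -2 -1;0.4 0 6.9 -2 -1;0.4 0 6.9 -2 -1",
  force=50,
)

```text
time_s: 13.08
position: [0.5761, 0.1419, 0.1489]
tool_rot: [[-0.214, 0.977, 0.003], [0.977, 0.214, -0.0], [-0.001, 0.003, -1.0]]
ft_force: [0.4, -1.8, 5.7]
grip_width: 0.0132
gripper_force: 52.8
```

Call:
move_arm(
  series="0 0 -0.8 0 -1;0 0 -1.6 0 -1;0 0 -1.6 0 -1;0 -2 -1.6 0 -1;0.1 -4 -1.6 0 -1;0.2 -6.5 -1.6 0 -1;0.2 -7.5 -4 0 -1;0.2 -7.5 -8 0 -1",
)

```text
time_s: 14.08
position: [0.5004, 0.1279, 0.2271]
tool_rot: [[-0.214, 0.977, -0.004], [0.977, 0.214, -0.0], [0.001, -0.004, -1.0]]
ft_force: [0.5, -0.0, -1.4]
grip_width: 0.0128
gripper_force: 52.0
```

```bash
cat >> h.py <<'E'
EX=np.array([.9976,-.0698]);EY=np.array([.0698,.9976]);F=np.array([.596,-.171])
def fl(x,y): return F+x*EX+y*EY
def infl(p): d=np.array(p)[:2]-F; return np.round([d@EX,d@EY],3)
E
python3 - <<'E'
from h import *
o=st();p=o["position"]
im=optics.get_image("side");
for r in spotter.mark_of("comb0","side")[:4]: print(np.round(r["point"],4))
im=optics.get_image("wrist")
for r in spotter.mark_of("comb0","wrist")[:3]: print("w",np.round(r["point"],4))
print(fl(.045,-.1))
go(*fl(.04,-.1),p[2],-4)
E
```

```text
14.07 [0.5004 0.1279 0.2271] [[-0.214, 0.977, -0.004], [0.977, 0.214, -0.0], [0.001, -0.004, -1.0]] 0.0128
[0.5492 0.2788 0.0979]
[0.5023 0.1245 0.1777]
[0.5398 0.3495 0.1012]
w [0.5051 0.1296 0.1814]
w [0.5507 0.2782 0.0973]
[ 0.633912 -0.273901]
go [-4.195e+01  3.830e+00  2.000e-02] turn 16.38 rows>= 7.0
```

```bash
python3 - <<'E'
from h import *
go(*fl(-.07,-.1),.2,-4); print(fl(-.07,-.1))
E
```

```text
go [-38.85  -6.73   2.73] turn 16.38 rows>= 7.0
[ 0.519188 -0.265874]
```

Call:
move_arm(
  series="-38.8 -6.7 0 10 -1;-38.8 -6.7 0 16.4 -1;-38.8 -6.7 0 16.4 -1;-38.8 -6.7 0 16.4 -1;-38.8 -6.7 0 16.4 -1;-38.8 -6.7 0 16.4 -1;-38.8 -6.7 0 16.4 -1;-38.8 -6.7 2.7 16.4 -1",
)

```text
time_s: 15.28
position: [0.5196, -0.2667, 0.1999]
tool_rot: [[0.072, 0.997, 0.001], [0.997, -0.072, -0.001], [-0.001, 0.001, -1.0]]
ft_force: [0.3, 0.5, -1.7]
grip_width: 0.0127
gripper_force: 52.0
```

```bash
python3 - <<'E'
from h import *
o=st()
im=optics.get_image("side");
for r in spotter.mark_of("comb0","side")[:4]: print(np.round(r["point"],4))
im=optics.get_image("wrist"); cv2.imwrite("pics/w4.png",im["pixels"])
for r in spotter.mark_of("comb0","wrist")[:3]: print("w",np.round(r["point"],4))
go(*fl(-.07,-.1),.118,-4)
E
```

```text
15.28 [ 0.5196 -0.2667  0.1999] [[0.072, 0.997, 0.001], [0.997, -0.072, -0.001], [-0.001, 0.001, -1.0]] 0.0127
[ 0.52   -0.2673  0.1513]
[0.5386 0.3451 0.1005]
[0.5487 0.2791 0.1006]
w [ 0.5155 -0.2646  0.1457]
go [-0.15  0.    8.2 ] turn 0.03 rows>= 2.0
```

View pics/w4.png

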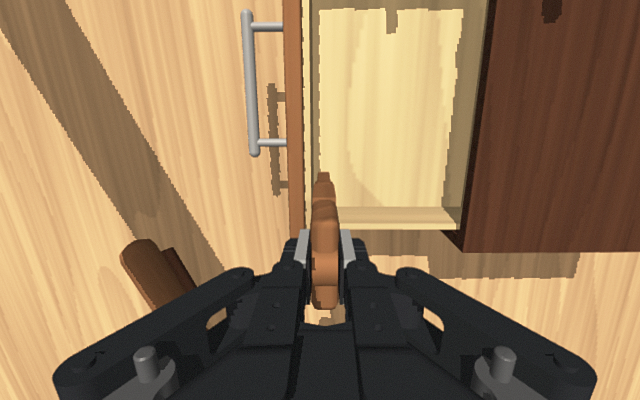

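The comb is held upright just behind the front panel at (285–315), and the drawer's -y wall rim is at rows 207–228. I'll check its clearance.

```bash
python3 - <<'E'
from h import *
im=optics.get_image("wrist")
for uv,z in [((390,207),.078),((390,228),.078),((310,100),.088),((318,100),.022),((287,100),.088),((302,100),.088),((475,150),.1),((465,150),.022)]: 
    p=atz(im,uv,z); print(uv,z,p.round(4),infl(p))
go(*fl(-.068,-.092),.12,-4)
E
```

```text
(390, 207) 0.078 [ 0.5823 -0.2875  0.078 ] [-0.006 -0.117]
(390, 228) 0.078 [ 0.5822 -0.3099  0.078 ] [-0.004 -0.139]
(310, 100) 0.088 [ 0.5118 -0.1824  0.088 ] [-0.083 -0.017]
(318, 100) 0.022 [ 0.5174 -0.1791  0.022 ] [-0.078 -0.014]
(287, 100) 0.088 [ 0.492  -0.1811  0.088 ] [-0.103 -0.017]
(302, 100) 0.088 [ 0.5049 -0.1819  0.088 ] [-0.09  -0.017]
(475, 150) 0.1 [ 0.6513 -0.2331  0.1   ] [ 0.059 -0.058]
(465, 150) 0.022 [ 0.6808 -0.2439  0.022 ] [ 0.09  -0.067]
go [0.67 0.16 8.08] turn 0.03 rows>= 2.0
```

Call:
move_arm(
  series="0.7 0.4 0 0 -1;0.7 0.4 4 0 -1;0.7 0.4 8.2 0 -1;0.7 0.4 8.4 0 -1;0.7 0.4 8.4 0 -0.2;0.7 0.4 8.4 0 -0.2;0.7 1.5 8.2 0 -0.1;0.7 3.5 7.5 0 0",
)

```text
time_s: 16.52
position: [0.5554, -0.2609, 0.1258]
tool_rot: [[0.071, 0.998, -0.0], [0.998, -0.071, 0.0], [0.0, -0.0, -1.0]]
ft_force: [0.7, 0.4, -0.5]
grip_width: 0.043
gripper_force: 0.0
```

```bash
python3 - <<'E'
from h import *
o=st()
im=optics.get_image("wrist"); cv2.imwrite("pics/w5.png",im["pixels"])
E
```

```text
16.52 [ 0.5554 -0.2609  0.1258] [[0.071, 0.998, -0.0], [0.998, -0.071, 0.0], [0.0, -0.0, -1.0]] 0.043
```

View pics/w5.png

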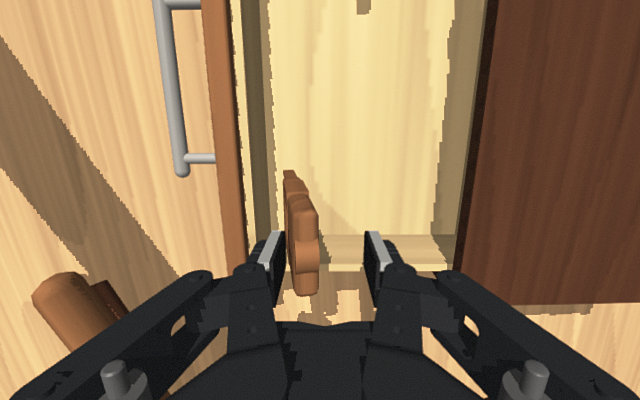

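The comb is tilting forward at (300,230), against the trailing finger. I'll keep pushing while rising.

Call:
move_arm(
  series="0 1.5 0 0 0;0 3 0 0 0.2;0 4 0 0 0.4;0 4.5 -1 0 0.4;0 4.5 -4 0 0.4;0 4.5 -8 0 0.4;0 4.5 -12 0 0.4",
)

```text
time_s: 17.45
position: [0.5994, -0.2639, 0.2475]
tool_rot: [[0.07, 0.998, 0.001], [0.998, -0.07, -0.0], [-0.0, 0.001, -1.0]]
ft_force: [0.1, 0.3, 0.7]
grip_width: 0.0598
gripper_force: 0.0
```

```bash
python3 - <<'E'
from h import *
o=st()
for c in ("side","top","wrist"):
  im=optics.get_image(c)
  if c=="wrist": cv2.imwrite("pics/w6.png",im["pixels"])
  for r in spotter.mark_of("comb0",c)[:4]: print(c,np.round(r["point"],4),infl(r["point"]))
  for r in spotter.mark_of("bangle",c)[:1]: print(c,"bangle",np.round(r["point"],4))
go(.5495,.279,.225,11)
E
```

```text
17.45 [ 0.5994 -0.2639  0.2475] [[0.07, 0.998, 0.001], [0.998, -0.07, -0.0], [-0.0, 0.001, -1.0]] 0.0598
side [0.5386 0.3491 0.0983] [-0.094  0.515]
side [0.5497 0.2787 0.0953] [-0.078  0.445]
side [ 7.507e-01 -1.846e-01 -7.000e-04] [ 0.155 -0.003]
side bangle [ 0.4154  0.1335 -0.002 ]
top [0.5334 0.3418 0.1039] [-0.098  0.507]
top [0.5497 0.278  0.0982] [-0.078  0.445]
top bangle [0.4179 0.1326 0.0027]
wrist [ 0.579  -0.2623  0.0306] [-0.011 -0.092]
go [53.8  -8.79  2.  ] turn -15.03 rows>= 9.0
```

View pics/w6.png

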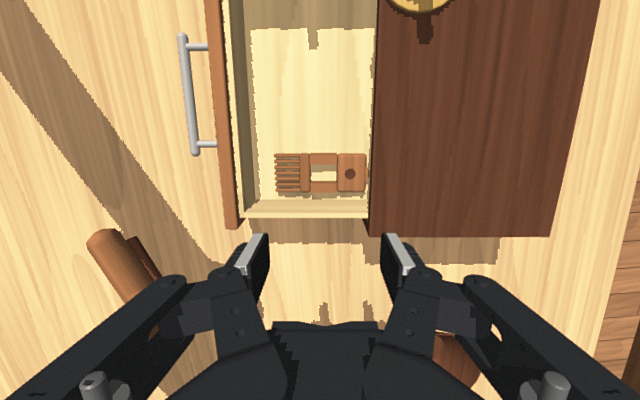

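The first comb lies flat in the drawer at (275–367,172). On to the second.

Call:
move_arm(
  series="53.8 -8.8 0 -10 -0.2;53.8 -8.8 0 -15 -0.2;53.8 -8.8 0 -15 -0.2;53.8 -8.8 0 -15 -0.2;53.8 -8.8 0 -15 -0.2;53.8 -8.8 0 -15 -0.2;53.8 -8.8 0 -15 -0.2;53.8 -8.8 0 -15 -0.2",
)

```text
time_s: 18.9
position: [0.5532, 0.2359, 0.245]
tool_rot: [[-0.19, 0.982, -0.001], [0.982, 0.19, -0.0], [-0.0, -0.001, -1.0]]
ft_force: [0.2, 0.1, -0.6]
grip_width: 0.034
gripper_force: 0.0
```

```bash
python3 - <<'E'
from h import *
st()
for k in range(2):
  im=optics.get_image("wrist")
  for r in spotter.mark_of("comb0","wrist")[:2]: print(np.round(r["point"],4))
go(.5495,.279,.147,11)
E
```

```text
18.9 [0.5532 0.2359 0.245 ] [[-0.19, 0.982, -0.001], [0.982, 0.19, -0.0], [-0.0, -0.001, -1.0]] 0.034
[0.5487 0.2745 0.096 ]
[0.5381 0.3439 0.103 ]
[0.5526 0.2765 0.0971]
[0.54   0.342  0.1002]
go [4.41 0.48 9.77] turn 0.1 rows>= 2.0
```

Call:
move_arm(
  series="4.1 0.5 2 0 -0.2;4.1 0.5 2 0 -0.2",
)

```text
time_s: 19.35
position: [0.5503, 0.2753, 0.2235]
tool_rot: [[-0.191, 0.982, -0.004], [0.982, 0.191, -0.001], [-0.0, -0.004, -1.0]]
ft_force: [-0.8, -0.4, -0.3]
grip_width: 0.0343
gripper_force: 0.0
```

```bash
python3 -c "
from h import *
st();go(.550,.2775,.147,11)"
```

```text
19.35 [0.5503 0.2753 0.2235] [[-0.191, 0.982, -0.004], [0.982, 0.191, -0.001], [-0.0, -0.004, -1.0]] 0.0343
go [0.22 0.04 7.65] turn 0.01 rows>= 2.0
```

Call:
move_arm(
  series="0.2 0 4 0 -0.2;0.2 0 7.7 0 -0.2;0.2 0 7.7 0 -0.2;0.2 0 7.7 0 -1;0.2 0 7.7 0 -1;0.2 0 7.7 0 -1;0.2 0 7.7 0 -1",
  force=50,
)

```text
time_s: 20.23
position: [0.5516, 0.2768, 0.1503]
tool_rot: [[-0.19, 0.982, 0.004], [0.982, 0.19, 0.0], [-0.001, 0.004, -1.0]]
ft_force: [1.4, -2.8, 6.8]
grip_width: 0.0129
gripper_force: 53.0
```

Call:
move_arm(
  series="0 0 -0.8 0 -1;0 0 -1.6 0 -1;0 0 -1.6 0 -1;0 -2 -1.6 0 -1;0.1 -4 -1.6 0 -1;0.1 -6.5 -1.6 0 -1;0.1 -7.5 -4 0 -1;0.1 -7.5 -8 0 -1",
)

```text
time_s: 21.22
position: [0.4754, 0.2636, 0.2281]
tool_rot: [[-0.191, 0.982, -0.003], [0.982, 0.191, -0.001], [-0.0, -0.004, -1.0]]
ft_force: [-0.1, 0.0, -0.8]
grip_width: 0.0127
gripper_force: 52.1
```

```bash
python3 - <<'E'
from h import *
o=st();p=o["position"]
for c in("side","wrist"):
  im=optics.get_image(c)
  for r in spotter.mark_of("comb0",c)[:4]: print(c,np.round(r["point"],4))
print(fl(-.065,-.038)); go(*fl(-.065,-.038),.21,-4)
E
```

```text
21.23 [0.4754 0.2636 0.2281] [[-0.191, 0.982, -0.003], [0.982, 0.191, -0.001], [-0.0, -0.004, -1.0]] 0.0127
side [0.4753 0.266  0.1745]
side [0.5394 0.3486 0.1003]
wrist [0.4776 0.2642 0.1787]
wrist [0.5379 0.3433 0.1012]
[ 0.5285036 -0.2043718]
go [-46.95  -3.82   1.83] turn 14.98 rows>= 8.0
```

Call:
move_arm(
  series="-47 -3.8 0 10 -1;-47 -3.8 0 15 -1;-47 -3.8 0 15 -1;-47 -3.8 0 15 -1;-47 -3.8 0 15 -1;-47 -3.8 0 15 -1;-47 -3.8 0 15 -1;-47 -3.8 0 15 -1",
)

```text
time_s: 22.42
position: [0.5283, -0.2076, 0.2264]
tool_rot: [[0.073, 0.997, -0.003], [0.997, -0.073, 0.002], [0.001, -0.003, -1.0]]
ft_force: [0.7, 0.3, -0.9]
grip_width: 0.0128
gripper_force: 52.1
```

```bash
python3 - <<'E'
from h import *
o=st()
for k in range(2):
  im=optics.get_image("wrist")
  for r in spotter.mark_of("comb0","wrist")[:3]: print("w",np.round(r["point"],4))
go(*fl(-.065,-.038),.12,-4)
E
```

```text
22.43 [ 0.5283 -0.2076  0.2264] [[0.073, 0.997, -0.003], [0.997, -0.073, 0.002], [0.001, -0.003, -1.0]] 0.0128
w [ 0.5782 -0.2642  0.0281]
w [ 0.2986 -0.3993  0.0063]
w [ 0.5262 -0.2074  0.1727]
w [ 0.527  -0.2061  0.174 ]
w [ 0.5784 -0.2617  0.0291]
w [ 0.6931 -0.0683  0.1349]
go [ 0.02  0.03 10.68] turn -0.08 rows>= 2.0
```

Call:
move_arm(
  series="0.4 0 5 0 -1;0.4 0 9 0 -1;0.4 0 10.5 0 -1;0.4 0 10.6 0 -1;0.4 0 10.6 0 -0.2;0.4 0 10.6 0 -0.2;0.4 1.3 10.5 0 -0.1;0.4 3.3 9.9 0 0",
)

```text
time_s: 23.62
position: [0.5624, -0.2033, 0.1302]
tool_rot: [[0.071, 0.998, 0.001], [0.998, -0.071, -0.0], [-0.0, 0.001, -1.0]]
ft_force: [0.5, -0.0, -0.4]
grip_width: 0.0424
gripper_force: 0.0
```

Call:
move_arm(
  series="0 1.5 0 0 0;0 3 0 0 0.2;0 4 0 0 0.4;0 4.5 -1 0 0.4;0 4.5 -4 0 0.4;0 4.5 -8 0 0.4;0 4.5 -12 0 0.4",
)

```text
time_s: 24.5
position: [0.6066, -0.2063, 0.2517]
tool_rot: [[0.07, 0.998, 0.001], [0.998, -0.07, -0.0], [-0.0, 0.001, -1.0]]
ft_force: [-0.2, 0.4, 0.6]
grip_width: 0.0596
gripper_force: 0.0
```

```bash
python3 - <<'E'
from h import *
o=st()
for c in ("side","top","wrist"):
  im=optics.get_image(c)
  if c=="wrist": cv2.imwrite("pics/w7.png",im["pixels"])
  for r in spotter.mark_of("comb0",c)[:4]: print(c,np.round(r["point"],4),infl(r["point"]))
  for r in spotter.mark_of("bangle",c)[:1]: print(c,"bangle",np.round(r["point"],4))
go(.539,.346,.225,11)
E
```

```text
24.5 [ 0.6066 -0.2063  0.2517] [[0.07, 0.998, 0.001], [0.998, -0.07, -0.0], [-0.0, 0.001, -1.0]] 0.0596
side [ 0.5758 -0.2638  0.0327] [-0.014 -0.094]
side [ 0.5847 -0.2015  0.0272] [-0.009 -0.031]
side [0.5363 0.3482 0.0997] [-0.096  0.514]
side bangle [ 0.5937 -0.1766  0.0254]
top [0.5341 0.3441 0.1029] [-0.098  0.51 ]
top [ 7.482e-01 -1.838e-01  1.000e-04] [ 0.153 -0.002]
top [ 0.5785 -0.2648  0.0312] [-0.011 -0.095]
wrist [ 0.5784 -0.2607  0.0279] [-0.011 -0.091]
wrist [ 0.5879 -0.2043  0.0254] [-0.006 -0.034]
go [ 54.61 -10.63   2.4 ] turn -15.03 rows>= 9.0
```

View pics/w7.png

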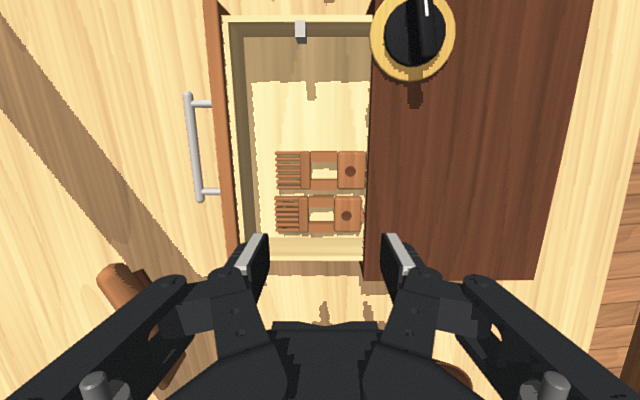

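Two combs lie flat at (320,170) and (318,215). Now the third.

Call:
move_arm(
  series="54.6 -10.6 0 -10 -0.2;54.6 -10.6 0 -15 -0.2;54.6 -10.6 0 -15 -0.2;54.6 -10.6 0 -15 -0.2;54.6 -10.6 0 -15 -0.2;54.6 -10.6 0 -15 -0.2;54.6 -10.6 0 -15 -0.2;54.6 -10.6 0 -15 -0.2",
)

```text
time_s: 25.95
position: [0.5457, 0.2919, 0.2489]
tool_rot: [[-0.19, 0.982, -0.001], [0.982, 0.19, -0.0], [-0.0, -0.001, -1.0]]
ft_force: [0.7, -1.3, -0.1]
grip_width: 0.0337
gripper_force: 0.0
```

```bash
python3 - <<'E'
from h import *
st()
for k in range(2):
  im=optics.get_image("wrist")
  for r in spotter.mark_of("comb0","wrist")[:2]: print(np.round(r["point"],4))
go(.5385,.345,.2235,11)
E
```

```text
25.95 [0.5457 0.2919 0.2489] [[-0.19, 0.982, -0.001], [0.982, 0.19, -0.0], [-0.0, -0.001, -1.0]] 0.0337
[0.5379 0.3427 0.0995]
[0.5394 0.3433 0.1012]
go [5.46 0.32 2.51] turn 0.1 rows>= 1.0
```

Call:
move_arm(
  series="5.2 0.3 2.5 0 -0.2;5.2 0.3 2.5 0 -0.2;5.2 0.3 2.5 0 -0.2",
)

```text
time_s: 26.52
position: [0.54, 0.3403, 0.2245]
tool_rot: [[-0.189, 0.982, 0.0], [0.982, 0.189, -0.0], [-0.0, 0.0, -1.0]]
ft_force: [-0.4, -0.8, 0.9]
grip_width: 0.0343
gripper_force: 0.0
```

```bash
python3 -c "
from h import *
st();go(.5385,.3445,.147,11)"
```

```text
26.52 [0.54   0.3403 0.2245] [[-0.189, 0.982, 0.0], [0.982, 0.189, -0.0], [-0.0, 0.0, -1.0]] 0.0343
go [ 0.44 -0.07  7.75] turn -0.1 rows>= 2.0
```

Call:
move_arm(
  series="0.4 -0.1 4 0 -0.2;0.4 -0.1 7.7 0 -0.2;0.4 -0.1 7.7 0 -0.2;0.4 -0.1 7.7 0 -1;0.4 -0.1 7.7 0 -1;0.4 -0.1 7.7 0 -1;0.4 -0.1 7.7 0 -1",
  force=50,
)

```text
time_s: 27.4
position: [0.5388, 0.3452, 0.1496]
tool_rot: [[-0.19, 0.982, 0.004], [0.982, 0.19, 0.001], [-0.0, 0.004, -1.0]]
ft_force: [1.3, -1.8, 6.9]
grip_width: 0.013
gripper_force: 53.1
```

Call:
move_arm(
  series="0 0 -0.8 0 -1;0 0 -1.6 0 -1;0 0 -1.6 0 -1;0 -2 -1.6 0 -1;0.1 -4 -1.6 0 -1;0.1 -6.5 -1.6 0 -1;0.1 -7.5 -4 0 -1;0.1 -7.5 -8 0 -1",
)

```text
time_s: 28.4
position: [0.4625, 0.3318, 0.2271]
tool_rot: [[-0.191, 0.982, -0.003], [0.982, 0.191, -0.001], [-0.001, -0.004, -1.0]]
ft_force: [1.6, 0.6, -0.2]
grip_width: 0.0131
gripper_force: 52.0
```

```bash
python3 - <<'E'
from h import *
o=st();p=o["position"]
for c in("side","wrist"):
  im=optics.get_image(c)
  for r in spotter.mark_of("comb0",c)[:4]: print(c,np.round(r["point"],4))
go(*fl(-.065,.024),.225,-4)
E
```

```text
28.4 [0.4625 0.3318 0.2271] [[-0.191, 0.982, -0.003], [0.982, 0.191, -0.001], [-0.001, -0.004, -1.0]] 0.0131
side [ 0.5848 -0.203   0.0287]
side [ 0.5818 -0.2655  0.029 ]
side [0.4652 0.3342 0.179 ]
wrist [0.4696 0.3309 0.1816]
wrist [7.080e-01 1.129e-01 2.000e-04]
go [-47.91  -2.26   0.23] turn 14.98 rows>= 8.0
```

Call:
move_arm(
  series="-47.9 -2.3 0.2 10 -1;-47.9 -2.3 0.2 15 -1;-47.9 -2.3 0.2 15 -1;-47.9 -2.3 0.2 15 -1;-47.9 -2.3 0.2 15 -1;-47.9 -2.3 0.2 15 -1;-47.9 -2.3 0.2 15 -1;-47.9 -2.3 0.2 15 -1",
)

```text
time_s: 29.6
position: [0.532, -0.1451, 0.2236]
tool_rot: [[0.072, 0.997, -0.003], [0.997, -0.072, 0.001], [0.001, -0.003, -1.0]]
ft_force: [1.0, 0.8, -0.1]
grip_width: 0.0126
gripper_force: 52.1
```

```bash
python3 - <<'E'
from h import *
o=st()
for c in ("side","wrist","wrist"):
  im=optics.get_image(c)
  for r in spotter.mark_of("comb0",c)[:4]: print(c,np.round(r["point"],4))
go(*fl(-.065,.024),.12,-4)
E
```

```text
29.6 [ 0.532  -0.1451  0.2236] [[0.072, 0.997, -0.003], [0.997, -0.072, 0.001], [0.001, -0.003, -1.0]] 0.0126
side [ 0.5874 -0.2008  0.0273]
side [ 0.58  -0.265  0.031]
wrist [ 0.5879 -0.2014  0.029 ]
wrist [ 0.5794 -0.2645  0.0306]
wrist [ 0.534  -0.147   0.1721]
wrist [ 0.456  -0.1627  0.0607]
wrist [ 0.5869 -0.2022  0.0239]
wrist [ 0.5817 -0.2613  0.027 ]
go [-0.11  0.09 10.46] turn 0.03 rows>= 2.0
```

Call:
move_arm(
  series="0.1 0 5 0 -1;0.1 0 9 0 -1;0.1 0 10.3 0 -1;0.1 0 10.4 0 -1;0.1 0 10.4 0 -0.2;0.1 0 10.4 0 -0.2;0.1 1.3 10.2 0 -0.1;0.1 3.3 9.6 0 0",
)

```text
time_s: 30.9
position: [0.5658, -0.144, 0.1303]
tool_rot: [[0.071, 0.998, 0.001], [0.998, -0.071, -0.0], [-0.0, 0.001, -1.0]]
ft_force: [0.1, -0.2, -0.1]
grip_width: 0.0428
gripper_force: 0.0
```

Call:
move_arm(
  series="0 1.5 0 0 0;0 3 0 0 0.2;0 4 0 0 0.4;0 4.5 -1 0 0.4;0 4.5 -4 0 0.4;0 4.5 -8 0 0.4;0 4.5 -12 0 0.4",
)

```text
time_s: 31.78
position: [0.61, -0.147, 0.2516]
tool_rot: [[0.07, 0.998, 0.001], [0.998, -0.07, -0.0], [-0.0, 0.001, -1.0]]
ft_force: [-0.3, -0.2, -0.2]
grip_width: 0.0595
gripper_force: 0.0
```

```bash
python3 - <<'E'
from h import *
o=st()
for c in ("side","top","wrist"):
  im=optics.get_image(c)
  for r in spotter.mark_of("comb0",c)[:4]: print(c,np.round(r["point"],4),infl(r["point"]))
  for r in spotter.mark_of("bangle",c)[:2]: print(c,"bangle",np.round(r["point"],4),round(r["score"],2))
go(.417,.131,.2,0)
E
```

```text
31.77 [ 0.61   -0.147   0.2516] [[0.07, 0.998, 0.001], [0.998, -0.07, -0.0], [-0.0, 0.001, -1.0]] 0.0595
side [ 0.588  -0.202   0.0279] [-0.006 -0.031]
side [ 0.5905 -0.1406  0.0312] [-0.008  0.03 ]
side [ 0.581  -0.2665  0.0286] [-0.008 -0.096]
side bangle [ 0.4167  0.1354 -0.    ] 0.7
top [ 0.5817 -0.2643  0.0312] [-0.008 -0.094]
top [ 0.5907 -0.2048  0.0282] [-0.003 -0.034]
top bangle [0.5863 0.2501 0.0018] 0.23
wrist [ 0.586  -0.206   0.0297] [-0.008 -0.036]
wrist [ 0.5784 -0.2635  0.0285] [-0.011 -0.094]
wrist [ 0.587  -0.1419  0.0299] [-0.011  0.028]
wrist [ 0.7485 -0.1847  0.0023] [ 0.153 -0.003]
wrist bangle [ 0.586  -0.2014  0.0255] 0.18
go [ 26.37 -21.2    4.9 ] turn -4.03 rows>= 6.0
```

All three combs lie flat. Now the bangle.

Call:
move_arm(
  series="26.4 -21.2 0 -4 -0.3;26.4 -21.2 0 -4 -0.3;26.4 -21.2 0 -4 -0.3;26.4 -21.2 0 -4 -0.3;26.4 -21.2 3 -4 -0.3;26.4 -21.2 4.9 -4 -0.3;26.4 -21.2 4.9 -4 -0.3;26.4 -21.2 4.9 -4 -0.3",
)

```text
time_s: 33.22
position: [0.4182, 0.1308, 0.2008]
tool_rot: [[0.001, 1.0, 0.001], [1.0, -0.001, -0.0], [-0.0, 0.001, -1.0]]
ft_force: [-0.7, 0.1, -1.1]
grip_width: 0.0299
gripper_force: 0.0
```

```bash
python3 - <<'E'
from h import *
o=st()
for c in("wrist","top","side"):
  im=optics.get_image(c)
  for r in spotter.mark_of("bangle",c)[:2]: print(c,np.round(r["point"],4),round(r["score"],2))
  m=spotter.cut_out("bangle",c)
  if c=="wrist":
    cv2.imwrite("pics/w8.png",im["pixels"])
    if m:
      v,u=np.nonzero(m[0]["pixels"]); print(u.min(),u.max(),v.min(),v.max(),atz(im,((u.min()+u.max())/2,(v.min()+v.max())/2),.016))
E
```

```text
33.23 [0.4182 0.1308 0.2008] [[0.001, 1.0, 0.001], [1.0, -0.001, -0.0], [-0.0, 0.001, -1.0]] 0.0299
293 355 144 208 [0.41729962 0.13004757 0.016     ]
side [0.4155 0.1324 0.002 ] 0.56
```

View pics/w8.png

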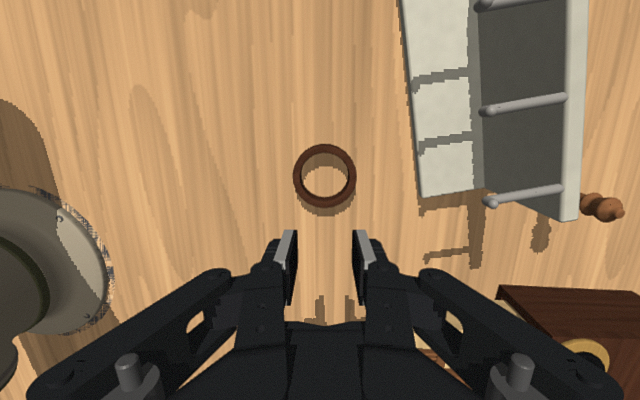

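The bangle ring spans (293–355,144–208), with its centre at about (0.417, 0.131).

Call:
move_arm(
  series="0 3.2 5 0 -0.3;0 3.2 11 0 -0.3;0 3.2 16 0 -0.3;0 3.2 19.3 0 -0.3;0 3.2 19.3 0 -0.3;0 3.2 19.3 0 -1;0 3.2 19.3 0 -1;0 3.2 19.3 0 -1",
  force=50,
)

```text
time_s: 34.67
position: [0.4503, 0.1312, 0.0087]
tool_rot: [[0.0, 1.0, 0.003], [1.0, -0.0, 0.0], [0.0, 0.003, -1.0]]
ft_force: [-0.4, -0.3, 8.3]
grip_width: 0.0077
gripper_force: 49.6
```

Call:
move_arm(
  series="0 0 0 0 -1;0 0 -4 0 -1;0 0 -9 0 -1;0 0 -14 0 -1;0 0 -14 0 -1",
)

```text
time_s: 35.3
position: [0.4508, 0.1313, 0.151]
tool_rot: [[0.0, 1.0, 0.008], [1.0, -0.0, 0.0], [0.0, 0.008, -1.0]]
ft_force: [0.1, 0.9, -1.9]
grip_width: 0.0075
gripper_force: 49.2
```

```bash
python3 - <<'E'
from h import *
o=st()
for c in("side","wrist"):
  im=optics.get_image(c)
  for r in spotter.mark_of("bangle",c)[:2]: print(c,np.round(r["point"],4),round(r["score"],2))
go(*fl(.015,0),.145,-4)
E
```

```text
35.3 [0.4508 0.1313 0.151 ] [[0.0, 1.0, 0.008], [1.0, -0.0, 0.0], [0.0, 0.008, -1.0]] 0.0075
go [-30.31  16.24   0.1 ] turn 3.97 rows>= 6.0
```

Call:
move_arm(
  series="-30.3 16.2 0 4 -1;-30.3 16.2 0 4 -1;-30.3 16.2 0 4 -1;-30.3 16.2 0 4 -1;-30.3 16.2 0 4 -1;-30.3 16.2 0 4 -1;-30.3 16.2 0 4 -1;-30.3 16.2 0 4 -1",
)

```text
time_s: 36.5
position: [0.6106, -0.171, 0.1462]
tool_rot: [[0.07, 0.998, -0.002], [0.998, -0.07, 0.001], [0.001, -0.002, -1.0]]
ft_force: [0.6, 0.1, -0.9]
grip_width: 0.0078
gripper_force: 49.2
```

```bash
python3 - <<'E'
from h import *
o=st()
for c in("side","wrist"):
  im=optics.get_image(c)
  for r in spotter.mark_of("bangle",c)[:2]: print(c,np.round(r["point"],4),round(r["score"],2))
cv2.imwrite("pics/w9.png",im["pixels"])
go(*fl(.015,0),.049,-4)
E
```

```text
36.5 [ 0.6106 -0.171   0.1462] [[0.07, 0.998, -0.002], [0.998, -0.07, 0.001], [0.001, -0.002, -1.0]] 0.0078
side [ 0.5779 -0.1683  0.1364] 0.9
go [-0.12  0.    9.85] turn 0.04 rows>= 2.0
```

View pics/w9.png

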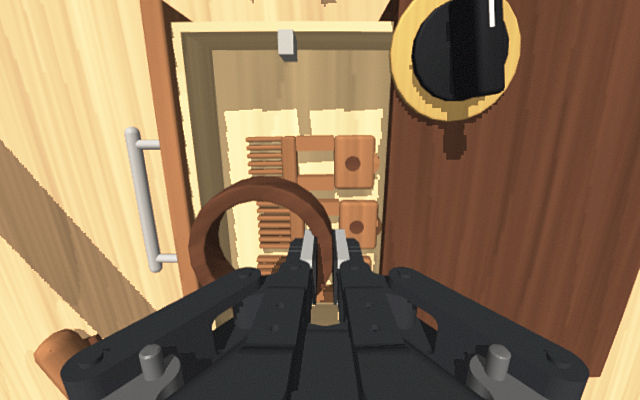

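The bangle is held over the combs at about (260,250), inside the drawer outline. I'll lower and release it.

Call:
move_arm(
  series="0 -0.2 4 0 -1;0 -0.2 8 0 -1;0 -0.2 9.4 0 -1;0 -0.2 9.4 0 -1;0 -0.2 9.4 0 -0.6;0 -0.2 9.4 0 -0.6;0 -0.2 9.4 0 -0.6;0 -0.2 7 0 -0.6",
)

```text
time_s: 37.7
position: [0.6085, -0.1714, 0.0765]
tool_rot: [[0.07, 0.998, -0.003], [0.998, -0.07, 0.001], [0.001, -0.003, -1.0]]
ft_force: [-0.6, 0.4, 0.6]
grip_width: 0.0173
gripper_force: 0.0
```

Call:
move_arm(
  series="0 0 -5 0 -0.6;0 -2 -10 0 -0.6;0 -6 -14 0 -0.6;0 -6 -14 0 -0.6",
)

```text
time_s: 38.2
position: [0.5488, -0.1678, 0.2214]
tool_rot: [[0.071, 0.997, 0.006], [0.997, -0.071, -0.003], [-0.003, 0.006, -1.0]]
ft_force: [0.0, -0.6, -0.3]
grip_width: 0.0172
gripper_force: 0.0
```

```bash
python3 - <<'E'
from h import *
o=st()
for c in("side","top","wrist"):
  im=optics.get_image(c)
  for n in ("bangle","comb0","cabinet_drawer0_handle"):
    for r in spotter.mark_of(n,c)[:3]: print(c,n,np.round(r["point"],4),infl(r["point"]),round(r["score"],2))
cv2.imwrite("pics/w10.png",im["pixels"])
E
```

```text
38.2 [ 0.5488 -0.1678  0.2214] [[0.071, 0.997, 0.006], [0.997, -0.071, -0.003], [-0.003, 0.006, -1.0]] 0.0172
side bangle [ 0.5762 -0.1694  0.032 ] [-0.02  0.  ] 0.6
side comb0 [ 0.5798 -0.2656  0.0296] [-0.01  -0.096] 0.97
side comb0 [ 0.5911 -0.1371  0.034 ] [-0.007  0.033] 0.88
side comb0 [ 0.5871 -0.2016  0.0275] [-0.007 -0.031] 0.57
side cabinet_drawer0_handle [ 0.4565 -0.1609  0.0589] [-0.14  0.  ] 0.83
top comb0 [ 0.5803 -0.2654  0.0311] [-0.009 -0.095] 0.58
top comb0 [ 0.5835 -0.1424  0.0305] [-0.014  0.028] 0.48
top cabinet_drawer0_handle [ 0.4529 -0.1664  0.0623] [-0.143 -0.005] 0.78
wrist bangle [ 0.6013 -0.1748  0.0194] [ 0.006 -0.003] 0.5
wrist comb0 [ 0.5809 -0.2636  0.03  ] [-0.009 -0.093] 0.89
wrist comb0 [ 0.5865 -0.2036  0.0239] [-0.007 -0.033] 0.77
wrist comb0 [ 0.5865 -0.1445  0.0302] [-0.011  0.026] 0.58
wrist cabinet_drawer0_handle [ 0.4547 -0.161   0.0613] [-0.142  0.   ] 0.94
```

View pics/w10.png

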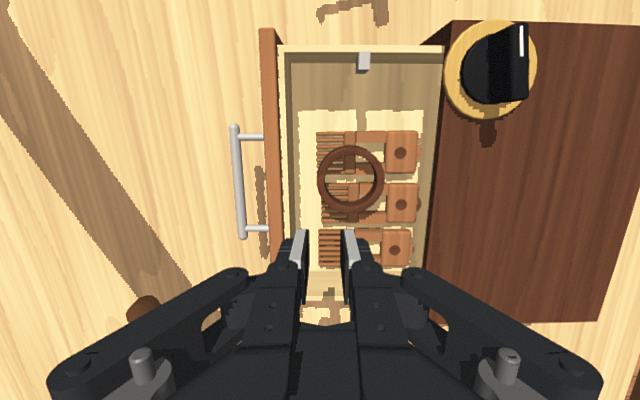

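The bangle at (351,178) lies flat on the combs. Now to shut the drawer.

```bash
python3 -c "
from h import *
go(.4548,-.161,.15,-4);go(.4548,-.161,.05,-4)"
```

```text
go [-0.01 -9.49  6.71] turn -0.02 rows>= 2.0
go [-1.000e-02 -9.480e+00  1.671e+01] turn -0.02 rows>= 4.0
```

Call:
move_arm(
  series="0 -5 0 0 -0.35;0 -9.5 3 0 -0.35;0 -9.5 8 0 -0.35;0 -9.5 13 0 -0.35;0 -9.5 17 0 -0.35;0 -9.5 17 0 -1;0 -9.5 17 0 -1;0 -9.5 17 0 -1",
  force=60,
)

```text
time_s: 39.8
position: [0.4553, -0.1609, 0.0461]
tool_rot: [[0.071, 0.998, 0.0], [0.998, -0.071, 0.001], [0.001, 0.0, -1.0]]
ft_force: [8.3, -1.0, -20.6]
grip_width: 0.0087
gripper_force: 58.1
```

Call:
move_arm(
  series="0 0 -0.3 0 -1;0 2 -0.3 0 -1;0 4.5 -0.3 0 -1;0 7 -0.3 0 -1;0 9.5 -0.3 0 -1;0 12 -0.3 0 -1;0 14 -0.3 0 -1;0 14.8 -0.3 0 -1",
)

```text
time_s: 40.8
position: [0.6011, -0.1709, 0.0475]
tool_rot: [[0.07, 0.998, -0.006], [0.998, -0.07, 0.002], [0.002, -0.006, -1.0]]
ft_force: [-1.7, -3.7, -22.4]
grip_width: 0.0088
gripper_force: 61.1
```

Call:
move_arm(
  series="0 0.2 0 0 -1;0 0.2 0 0 -1",
)

```text
time_s: 41.05
position: [0.6023, -0.171, 0.0475]
tool_rot: [[0.07, 0.998, -0.006], [0.998, -0.07, 0.002], [0.002, -0.006, -1.0]]
ft_force: [1.5, -3.5, -29.3]
grip_width: 0.0088
gripper_force: 60.6
```

Call:
move_arm(
  series="0 0.2 -0.2 0 -1;0 0.3 -0.2 0 -1;0 0.3 -0.2 0 -1",
)

```text
time_s: 41.42
position: [0.6038, -0.171, 0.0477]
tool_rot: [[0.071, 0.997, -0.01], [0.997, -0.071, 0.004], [0.003, -0.01, -1.0]]
ft_force: [-0.9, -5.5, -38.0]
grip_width: 0.0086
gripper_force: 59.5
```

Call:
move_arm(
  series="0 0 0 0 -0.35;0 0 0 0 -0.35;0 0 -5 0 -0.35;0 0 -10 0 -0.35;0 0 -15 0 -0.35;0 0 -15 0 -0.35",
)

```text
time_s: 42.18
position: [0.609, -0.1722, 0.209]
tool_rot: [[0.07, 0.997, 0.012], [0.998, -0.07, -0.005], [-0.005, 0.012, -1.0]]
ft_force: [-0.2, 0.1, -1.1]
grip_width: 0.0276
gripper_force: 0.0
```

```bash
python3 - <<'E'
from h import *
o=st()
for c in("side","top","wrist"):
  im=optics.get_image(c)
  for n in ("cabinet_drawer0_handle","knob_grip"):
    for r in spotter.mark_of(n,c)[:1]: print(c,n,np.round(r["point"],4),round(r["score"],2))
cv2.imwrite("pics/w11.png",im["pixels"])
go(.694,-.070,.19,7); 
E
```

```text
42.17 [ 0.609  -0.1722  0.209 ] [[0.07, 0.997, 0.012], [0.998, -0.07, -0.005], [-0.005, 0.012, -1.0]] 0.0276
side cabinet_drawer0_handle [ 0.6062 -0.1712  0.0621] 0.83
side knob_grip [ 0.7005 -0.07    0.1369] 0.52
top knob_grip [ 0.6971 -0.071   0.136 ] 0.55
wrist cabinet_drawer0_handle [ 0.5978 -0.1735  0.0641] 0.64
wrist knob_grip [ 0.6966 -0.0675  0.1344] 0.59
go [10.75  7.95  1.17] turn -11.03 rows>= 3.0
```

View pics/w11.png

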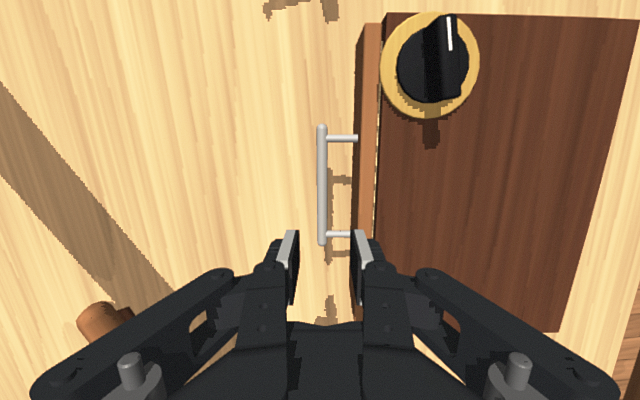

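The drawer is shut, with the handle at (322,185) back in its starting place, and the knob is at (432,62). Next I lock the knob.

Call:
move_arm(
  series="10.7 4 -1 -10 0;10.7 7.9 -1 -11 0;10.7 7.9 0.5 -11 0;10.7 7.9 1.2 -11 0;10.7 7.9 1.2 -11 0",
)

```text
time_s: 43.25
position: [0.6926, -0.0715, 0.1895]
tool_rot: [[-0.12, 0.993, -0.002], [0.993, 0.12, 0.0], [0.001, -0.002, -1.0]]
ft_force: [0.1, -0.1, -0.4]
grip_width: 0.0426
gripper_force: 0.0
```

```bash
python3 -c "
from h import *
st();go(.694,-.070,.121,7)"
```

```text
43.25 [ 0.6926 -0.0715  0.1895] [[-0.12, 0.993, -0.002], [0.993, 0.12, 0.0], [0.001, -0.002, -1.0]] 0.0426
go [0.13 0.17 6.85] turn -0.1 rows>= 2.0
```

Call:
move_arm(
  series="0.1 0.1 3.5 0 0;0.1 0.1 6.8 0 0;0.1 0.1 6.8 0 0;0.1 0.1 6.8 0 -1;0.1 0.1 6.8 0 -1;0.1 0.1 6.8 0 -1;0.1 0.1 6.8 0 -1",
  force=40,
)

```text
time_s: 44.12
position: [0.6966, -0.0698, 0.1251]
tool_rot: [[-0.121, 0.993, 0.008], [0.993, 0.121, -0.001], [-0.002, 0.007, -1.0]]
ft_force: [7.3, -0.1, 0.9]
grip_width: 0.0128
gripper_force: 45.6
```

Call:
move_arm(
  series="0 0 -0.2 -10 -1;0 0 -0.2 -20 -1;0 0 -0.2 -30 -1;0 0 -0.2 -40 -1;0 0 -0.2 -50 -1;0 0 -0.2 -60 -1;0 0 -0.2 -70 -1;0 0 -0.2 -79 -1",
)

```text
time_s: 45.12
position: [0.6961, -0.0707, 0.1252]
tool_rot: [[-0.998, 0.066, 0.005], [0.066, 0.998, -0.002], [-0.005, -0.002, -1.0]]
ft_force: [8.2, -3.6, -8.7]
grip_width: 0.0129
gripper_force: 44.6
```

Call:
move_arm(
  series="0 0 0 0 -1;0 0 0 0 0;0 0 0 0 0;0 0 -4 0 0;0 0 -9 0 0;0 0 -12 0 0;0 0 -12 0 0",
)

```text
time_s: 46.0
position: [0.695, -0.0693, 0.2477]
tool_rot: [[-0.998, 0.07, 0.006], [0.07, 0.998, -0.002], [-0.006, -0.001, -1.0]]
ft_force: [0.5, 1.1, 0.1]
grip_width: 0.0429
gripper_force: 0.0
```

```bash
python3 - <<'E'
from h import *
o=st()
im=optics.get_image("wrist"); cv2.imwrite("pics/w12.png",im["pixels"])
E
```

```text
46.0 [ 0.695  -0.0693  0.2477] [[-0.998, 0.07, 0.006], [0.07, 0.998, -0.002], [-0.006, -0.001, -1.0]] 0.0429
```

View pics/w12.png

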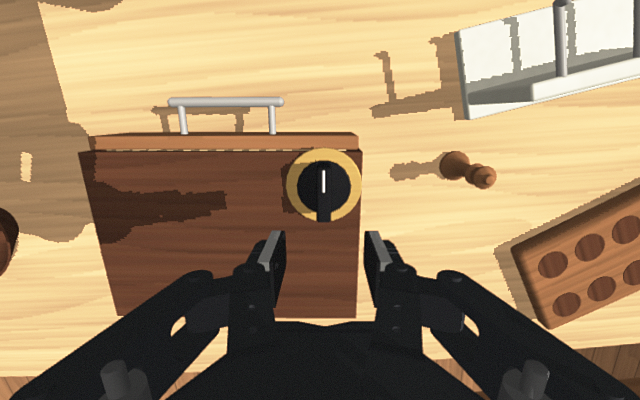

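The knob bar at (323,190) lies along the cabinet as at the start. I'll check the thin slit at row 150 by measuring the handle against its start position.

```bash
python3 - <<'E'
from h import *
im=optics.get_image("wrist")
print(atz(im,(170,102),.068),atz(im,(283,102),.068))
E
```

```text
[ 0.59832077 -0.23248851  0.068     ] [ 0.60745162 -0.10913011  0.068     ]
```

The handle is only about 2 mm out, well within the 8 mm limit, so I'm handing in.

```bash
python3 -c "
from rig import order
print(order.close_job())"
```

```text
the job is handed in; nothing more can be done
None
```

I handed the job in at about 46 s of the 210 s: all three combs and the bangle lie flat in the drawer, the drawer is shut to within about 2 mm, the knob is back at locked, and the king and fish were not touched; no verdict was returned.

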